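# Tap the solenoid valve home on the test block and swing its retainer over the flange

### The arm

A 6-joint arm with a two-finger parallel gripper is mounted at the origin on a cart in front of the work surface, level with it; the furniture and walls round the work are solid. World frame = base frame: x ahead of the robot, y to its left, z up, the work surface at z = 0. Lengths are in m, angles in rad, forces in N, time in s.
With the tool pointing down it reaches from about 0.25 to 0.775 m from the base axis. Payload 4 kg.
Tool frame: the origin (TCP) lies at the very end of the fingers, on their centre line; the grasp point (between the pads) lies 19 mm behind it; z points along the fingers, y is the line along which they close (so a half turn about z gives the same grasp; the last joint's range is limited). The gripper opens to 94 mm and grips with 3 to 60 N. Pads are 16 mm wide; open, the fingers measure 119 mm over their backs; the gripper's body (75 mm by 177 mm) begins 78 mm behind the grasp point.
Start: joints at [-1.406, 0.087, 1.371, -0, 1.684, -0.103], TCP at [0.146, -0.53, 0.166] pointing down, gripper open.
Joint ranges: [-3.1, 3.1], [-0.76, 2.03], [0.27, 2.55], [-1.08, 4.22], [0.17, 2.65], [-2.57, 2.57]. Speed limits (rad/s): [2.79, 2.79, 3.14, 3.14, 3.14, 3.14].

### API

Orientations are given as [roll, pitch, yaw] about the fixed x, y, z axes, in that order (R = Rz(yaw) Ry(pitch) Rx(roll)).
In Python, from bench import robot, vision gives the robot as it stands.
- The arm moves only by the shell command python3 -m crank 'ROWS'. ROWS is JSON, a list of rows, each a list of 3 entries, a list of its own where there are three numbers: the closure, from 0 (fully open) to 1 (shut), then the shift along the tool's x, y, z in m, then the turn, a rotation vector about the tool's x, y, z in degrees. A call has 1 to 8 rows; each row shifts and turns the commanded pose from where the row before left it, along the tool's axes as they then stand; what a row does not reach is not made up. A row lasts 1/10 s, in which the tool goes at most 50 mm and 8.59 degrees, less where a joint would pass 70% of its speed; a pose out of reach is approached as far as the arm can. A call with a gripper value outside its range is refused whole. The fingers move at their own pace and stop on an object; the grip force is fixed at half the most. Time passes only in rows, so rows that do not move let the fingers close. It gives the time, the measured TCP pose, the force, the opening and the grip force at its end, in the units of the state.
- robot.get_obs(): the state, without advancing time (a new reading comes with each control period).
- vision.snapshot(name): name is "scene" or "side" or "wrist"; returns a dict with "color" (480x640x3 uint8, red, green, blue), "z_map" (480x640 float32, m along the optical axis (not along the pixel's ray), 0 where there is no reading), "fx", "fy", "cx", "cy" (pixels), "R" (3x3) and "t" (3): a world point X has camera coordinates R X + t. Camera axes: x right, y down, z forward; pixel columns grow to the right and rows downward; lengths in m; the calibration is good to about 2 mm. A picture is of the moment at which its call begins.
- robot.close_job(): hands the job in; it is judged then, once.
The state is a dict: "time": time; "joint_positions": joint angles; "qvel": joint speeds; "joint_torque": joint torques, N m; "tool_pos": TCP position; "ee_rot": TCP orientation; "wrist_force": force on the tool from outside, world axes, zero at the start; "wrist_torque": the same for the moment, N m; "width": finger opening in m; "finger_force": force on a finger pad.
Only numpy, scipy, OpenCV 4.12 (cv2) and the standard library are available. Lean on these libraries where they do the work, as an engineer would, in place of code of your own. Each camera call takes 0.05 s, during which the arm holds its last target. There are 200 camera calls.

### The job

On the aluminium test block a solenoid valve has been left standing off-centre on its seat, balanced on its short spigot. Without gripping or lifting it, nudge it over with slow, light taps low on its flange until the spigot drops into the bore and the flange lies flat on the seat. Then push the open steel retainer bar round by its upright pin until it stops with its end over the flange. Do not knock the valve over, and leave the other things on the bench where they are.

Things in the scene. Friction and masses are not known exactly. Their poses are not given: they have to be found in the camera images.
- test_block: aluminium valve test block, fixed to the bench, 100 mm (x) by 158 mm (y, from -52 to +106), 32 mm high; two brass hose unions at its -x side reach 26 mm beyond it. Origin on the bench under the axis of its seat, z up. On its +y end stands the retainer's pillar (20 mm thick), and at x +12.5, y +66 mm a 6 mm stop dowel, 57 mm above the bench at its top
- seat_bore (a point): centre of the bore's mouth, axes as the block's. The seat is a round steel boss of 38 mm radius, its flat top 44 mm above the bench; in its middle is a bore of 16 mm radius, 11 mm deep, for the valve's spigot (2 mm play all round)
- valve: loose solenoid valve, 60 mm tall, 0.2 to 0.33 kg. Origin at the centre of its underside, z up its axis. It starts upright on its spigot on the seat (friction about 0.5 to 0.7), its axis 14 to 25 mm from the bore's, toward the block's -y side (up to 41 degrees either way). Pushed at the flange it slides, at the coil it tips. Fully home its origin is 5 mm below the seat plane
- valve_flange (a point): centre of the valve's flange at mid-height, 8.5 mm above its origin. Up its axis: spigot of 14 mm radius (0 to 5 mm, 1.5 mm chamfer), flange of 30 mm radius (5 to 12 mm), neck of 11 mm, black coil of 20 mm (25 to 53 mm) with a socket reaching 26.5 mm out on its own -x side. Slid near the bore it leans in by about 0.2 rad; pushed on, it drops upright
- retainer (a joint): angle of the retainer, a flat steel bar, 18 mm wide, 4 mm thick, 69 mm long from its pivot. 0: open, pointing to the block's -x; grows counter-clockwise from above to 1.571 (firm stop), pointing to the block's -y with its end 1.5 mm over the seated flange. Starts at 0 to 0.35 and stays where left (about 1 N at the pin). A valve standing too high can block it
- retainer_pivot (a point): axis of the retainer's screw at the bar's underside, 85 mm from the bore's axis toward the block's +y, 52.5 mm above the bench; the screw's head reaches 62.5 mm
- retainer_pin (a point): top of the retainer's upright round pin (9 mm thick, 22 mm tall above the bar), 40 mm from the pivot along the bar, 78.5 mm above the bench
- red_adapter: red diagnostic adapter box, 80 x 85 x 44 mm, a bystander; origin at the centre of its underside
- relay: small black cube relay with pins up, 28 x 28 x 36 mm, a bystander; origin at the centre of its underside
- spare_plug: black sealed plug, 25 x 44 x 21 mm, a bystander; origin at the centre of its underside
- driver_torx: yellow-handled screwdriver, 155 mm long, a bystander; origin at the centre of its underside
- bolt_b: hex bolt, 38 mm long, a bystander; origin at the centre of its underside
- tape_black: black tape roll, 66 mm across, 19 mm high, a bystander; origin at the centre of its underside
There are look-alikes about, which are no part of the job. There is more than one size of the valve; the one meant has the size given above.

How it is judged:
On the way, in this order (a step that is already met when the one before it is completed fails the run):
1. the valve sits fully down in the bore, upright, while the retainer is still open (z of valve in the frame of seat_bore below -0.0038 m and horizontal distance between valve and seat_bore below 0.004 m and angle between valve's own z axis and vertical below 0.06 rad and value of joint retainer below 0.6 rad), for 0.2 s.
2. the retainer is pushed round to its stop (value of joint retainer above 1.48 rad), for 0.2 s.
At the end, for the whole second after the job is handed in: the valve stands in the bore at rest, its underside at least 3.8 mm below the seat plane, within 4 mm of the bore's axis and 0.06 rad of upright, and the retainer is at 1.48 rad or more (z of valve in the frame of seat_bore below -0.0038 m and horizontal distance between valve and seat_bore below 0.004 m and angle between valve's own z axis and vertical below 0.06 rad and value of joint retainer above 1.48 rad and linear speed of valve below 0.02 m/s); the robot touches nothing.
It fails at once if the valve is tipped over (0.6 rad) or knocked off its seat (angle between valve's own z axis and vertical above 0.6 rad or horizontal distance between valve and seat_bore above 0.04 m or z of valve in the frame of seat_bore below -0.015 m).
It fails at once if the valve is lifted (12 mm above the seat) (z of valve in the frame of seat_bore above 0.012 m).
It fails at once if the valve is gripped or struck hard (more than 30 N) (contact force between the fingers and valve above 30 N).
It fails at once if the valve is struck so that it jumps along the seat (faster than 0.3 m/s while still upright) (linear speed of valve above 0.3 m/s and angle between valve's own z axis and vertical below 0.1 rad and z of valve in the frame of seat_bore above -0.001 m).
It fails at once if another thing on the bench is moved by more than 20 mm (distance of any of red_adapter, relay, spare_plug, driver_torx, bolt_b, tape_black from where it was at the start of the episode above 0.02 m).
It also fails if it takes over 42 s, if anything falls off the work surface, if the arm or the gripper's body presses on something with over 40 N, if the wrist force passes 120 N, or if a joint passes its speed limit or range.

## Working session

There is one attempt and no reset: what is moved stays moved. The work goes in short steps, Python scripts to look and compute and a shell command to move; the robot and the scene stay as the last step left them, time stands still between calls to the robot, and variables do not carry over. Pictures are saved under pics/ and viewed, at most 12 in all, crops included, and the job is handed in when it is done.

```bash
mkdir -p pics
cat > h.py <<'E'
import numpy as np, cv2
from bench import robot, vision
def snap(n,f=None):
    s=vision.snapshot(n)
    if f: cv2.imwrite('pics/'+f,s['color'][:,:,::-1]); np.savez('pics/'+f[:-4],**s)
    return s
def world(s,u,v,d=None):
    d=s['z_map'][v,u] if d is None else d
    c=np.stack([(u-s['cx'])/s['fx']*d,(v-s['cy'])/s['fy']*d,d],-1)
    return (c-s['t'])@s['R']
def cloud(s):
    v,u=np.mgrid[:480,:640]; return world(s,u,v,s['z_map'])
def plane(s,u,v,z):
    r=np.array([(u-s['cx'])/s['fx'],(v-s['cy'])/s['fy'],1])@s['R']; o=-s['t']@s['R']
    return o+r*(z-o[2])/r[2]
E
python3 - <<'E'
from h import *
for n in('scene','side','wrist'):
    s=snap(n,n+'0.png'); print(n,(-s['t']@s['R']).round(3),s['R'][2].round(2),s['fx'])
o=robot.get_obs();print(o['time'],o['tool_pos'],o['ee_rot'],o['width'],o['wrist_force'])
E
```

```text
scene [0.131 0.682 0.879] [ 0.35 -0.53 -0.77] 513.6466847234033
side [ 0.141 -0.929  0.561] [ 0.3   0.87 -0.39] 549.0675064860876
wrist [ 0.222 -0.509  0.385] [-0.27 -0.07 -0.96] 382.03400155868286
0.15 [ 0.1454367  -0.52993597  0.16528061] [-3.13992916e+00 -1.38452798e-04  2.67797543e-01] 0.09375957738475016 [ 0.04163254 -0.46493949  0.10291586]
```

View pics/scene0.png

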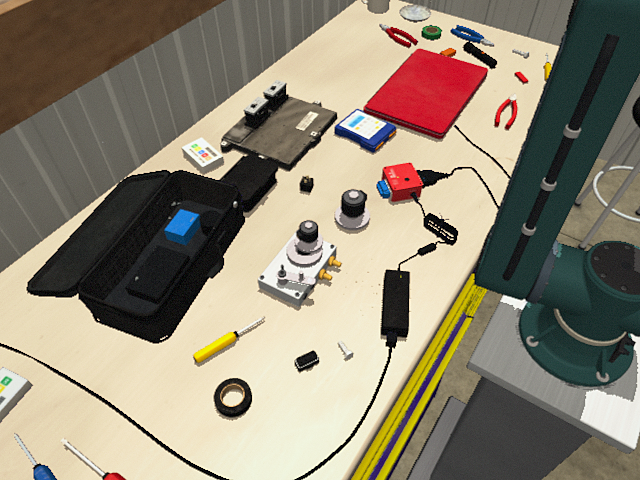

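View pics/side0.png

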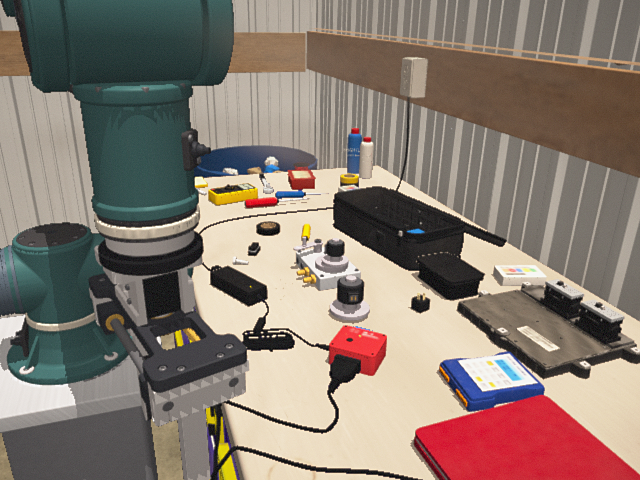

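The scene view shows two valves: one on the aluminium block at (308,240), the other on the bench at (352,208) and larger. The one on the block's seat fits the description. The retainer is at about (290,278). I'll confirm this in an enlarged crop.

Run:
```python
from h import *
L=dict(np.load('pics/scene0.npz'));S=dict(np.load('pics/side0.npz'))
a=cv2.resize(L['color'][180:310,245:395],None,fx=4,fy=4,interpolation=cv2.INTER_CUBIC)
cv2.imwrite('pics/crop1.png',a[:,:,::-1])
b=cv2.resize(S['color'][225:325,280:380],None,fx=5.5,fy=5.5,interpolation=cv2.INTER_CUBIC)
cv2.imwrite('pics/crop2.png',b[:,:,::-1])
for s,box in((L,(180,310,245,345)),(S,(225,300,285,370))):
    P=cloud(s);r0,r1,c0,c1=box;Q=P[r0:r1,c0:c1].reshape(-1,3);C=s['color'][r0:r1,c0:c1].reshape(-1,3).astype(int)
    print(np.histogram(Q[:,2],bins=np.arange(-.005,.12,.005)))
    for lo,hi in((.028,.036),(.041,.047),(.048,.0525),(.053,.059),(.09,.106)):
        m=(Q[:,2]>lo)&(Q[:,2]<hi);q=Q[m];print(lo,m.sum(),q.mean(0).round(4),q.min(0).round(3),q.max(0).round(3)) if m.any() else 0
    m=(Q[:,2]>.028)&(Q[:,2]<.036); print(cv2.minAreaRect((Q[m][:,:2]*1000).astype(np.float32)))
```

```text
(array([5469, 2747,  143,  248,  311,  284,  453, 1217,  121,  435,  340,
        227,  369,   59,   25,   56,   44,   34,   43,   60,  151,   44,
          6,    0]), array([-0.005,  0.   ,  0.005,  0.01 ,  0.015,  0.02 ,  0.025,  0.03 ,
        0.035,  0.04 ,  0.045,  0.05 ,  0.055,  0.06 ,  0.065,  0.07 ,
        0.075,  0.08 ,  0.085,  0.09 ,  0.095,  0.1  ,  0.105,  0.11 ,
        0.115]))
0.028 1557 [0.5345 0.181  0.0316] [ 0.481 -0.06   0.028] [0.738 0.245 0.036]
0.041 568 [0.595  0.1218 0.044 ] [ 0.501 -0.007  0.041] [0.771 0.23  0.047]
0.048 123 [0.6496 0.089  0.0497] [ 0.482 -0.009  0.048] [0.771 0.232 0.052]
0.053 522 [0.5186 0.167  0.0557] [ 0.468 -0.008  0.053] [0.726 0.233 0.059]
0.09 260 [0.5378 0.1221 0.0974] [0.52  0.097 0.09 ] [0.558 0.145 0.106]
((592.4019165039062, 109.36228942871094), (173.7772674560547, 334.0447082519531), 45.03461837768555)
(array([2415,  555,  136,  185,  254,  220,  262,  577,  130,  200,   95,
        267,  257,  135,   94,  221,   91,   76,   37,   44,   77,   23,
          0,    0]), array([-0.005,  0.   ,  0.005,  0.01 ,  0.015,  0.02 ,  0.025,  0.03 ,
        0.035,  0.04 ,  0.045,  0.05 ,  0.055,  0.06 ,  0.065,  0.07 ,
        0.075,  0.08 ,  0.085,  0.09 ,  0.095,  0.1  ,  0.105,  0.11 ,
        0.115]))
0.028 758 [0.5375 0.1575 0.0314] [0.481 0.074 0.028] [0.686 0.369 0.036]
0.041 212 [0.549  0.1382 0.0435] [ 0.491 -0.056  0.041] [0.686 0.333 0.047]
0.048 122 [0.5461 0.0951 0.0507] [ 0.47  -0.066  0.048] [0.688 0.309 0.052]
0.053 393 [0.529  0.1136 0.0555] [ 0.468 -0.067  0.053] [0.687 0.299 0.059]
0.09 144 [0.5363 0.1079 0.0969] [0.519 0.093 0.09 ] [0.558 0.132 0.105]
((574.2185668945312, 224.21148681640625), (339.47540283203125, 163.92755126953125), 60.09373092651367)
```

View pics/crop1.png

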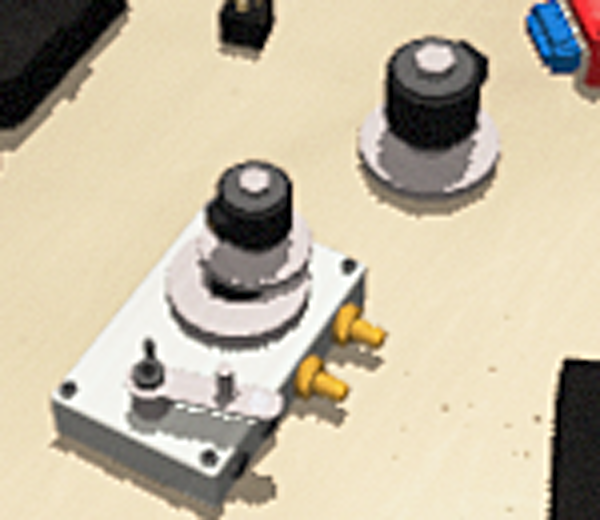

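View pics/crop2.png

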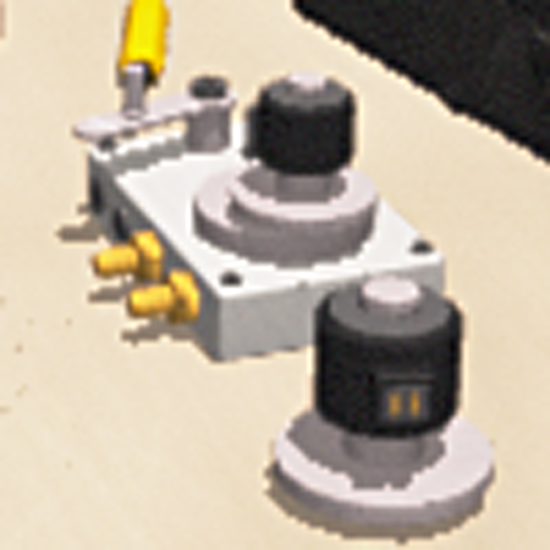

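The crops confirm it. The small valve is on the seat at crop1 (255,225), off-centre, with the seat ring exposed toward the retainer. The bar points to the hose-union side with its pin at (225,385) and its screw at (148,370). The bench valve at (435,120) is bigger, so it's the look-alike. Next I measure.

```bash
cat > meas.py <<'E'
from h import *
from scipy.optimize import least_squares
def inb(Q): return (abs(Q[...,0]-.55)<.14)&(abs(Q[...,1]-.16)<.14)
def big(m):
    n,l,st,c=cv2.connectedComponentsWithStats(m.astype(np.uint8)); k=1+np.argmax(st[1:,4]); return l==k
def circ(q,r):
    return least_squares(lambda p:np.hypot(q[:,0]-p[0],q[:,1]-p[1])-r,q.mean(0)[:2],loss='soft_l1',f_scale=.001).x
E
python3 - <<'E'
from meas import *
for n in('scene','side'):
    s=dict(np.load(f'pics/{n}0.npz'));P=cloud(s);I=inb(P);C=s['color'].astype(int)
    m=big(I&(abs(P[...,2]-.032)<.0035)); q=P[m]
    print(n,'blocktop',m.sum(),q[:,2].mean().round(4),cv2.minAreaRect((q[:,:2]*1000).astype(np.float32)))
    for lab,(u,v) in (dict(L=(55,402),B=(220,472),R=(365,265),T=(205,210)) if n=='scene' else dict(a=(98,160),b=(220,328),c=(443,258))).items():
        U=(245+u/4,180+v/4) if n=='scene' else (280+u/5.5,225+v/5.5)
        print(lab,plane(s,*U,.032).round(4)[:2])
    # valve coil, dark
    dark=C.max(-1)<90
    k=I&dark&(P[...,2]>.07)&(P[...,2]<.11); q=P[k];print('coil',k.sum(),np.median(q,0).round(4))
    t=I&(P[...,2]>.094)&(P[...,2]<.108); q=P[t]; print('coil top',t.sum(),q.mean(0).round(4),q.min(0).round(3),q.max(0).round(3))
    # bright valve top disc
    b=big(I&(P[...,2]>.095)&(C.min(-1)>150)) if (I&(P[...,2]>.095)&(C.min(-1)>150)).any() else None
    if b is not None:
        v,u=np.nonzero(b);print('topdisc',len(u),u.mean(),v.mean(),plane(s,u.mean(),v.mean(),.104).round(4))
    # z 50-80 non coil
    k=I&(P[...,2]>.05)&(P[...,2]<.085)&(P[...,1]>.175);q=P[k]; 
    v,u=np.nonzero(k)
    for z0,z1 in((.053,.06),(.06,.068),(.07,.082)):
        g=(q[:,2]>z0)&(q[:,2]<z1); 
        if g.any(): print('ret',z0,g.sum(),q[g].mean(0).round(4),cv2.minAreaRect((q[g][:,:2]*1000).astype(np.float32)))
E
```

```text
scene blocktop 1446 0.0316 ((536.881591796875, 163.89306640625), (100.66637420654297, 159.01397705078125), 3.2807745933532715)
L [0.5751 0.2452]
B [0.4808 0.2344]
R [0.4915 0.0834]
T [0.5855 0.0982]
coil 436 [0.5449 0.1373 0.0882]
coil top 243 [0.5559 0.1398 0.0983] [0.521 0.1   0.094] [0.69  0.3   0.106]
topdisc 34 307.94117647058823 224.41176470588235 [0.5395 0.117  0.104 ]
ret 0.053 317 [0.5324 0.2215 0.0561] ((584.837158203125, 227.68406677246094), (233.9304962158203, 58.572486877441406), 23.077253341674805)
ret 0.06 114 [0.6031 0.2427 0.0629] ((590.1442260742188, 218.6884307861328), (234.73123168945312, 69.97859191894531), 24.518455505371094)
ret 0.07 106 [0.6472 0.2627 0.0764] ((598.6814575195312, 229.61253356933594), (211.09376525878906, 58.69276809692383), 24.994266510009766)
side blocktop 651 0.0314 ((535.1843872070312, 158.61651611328125), (99.5631103515625, 162.90248107910156), 4.393183708190918)
a [0.4824 0.2132]
b [0.4817 0.0476]
c [0.5877 0.0799]
coil 331 [0.5433 0.1061 0.0836]
coil top 121 [0.5466 0.1211 0.0979] [0.519 0.093 0.094] [0.69  0.298 0.105]
topdisc 19 335.5263157894737 239.10526315789474 [0.5382 0.1116 0.104 ]
ret 0.053 161 [0.5521 0.2207 0.0559] ((588.6705322265625, 214.02130126953125), (235.2855224609375, 80.58006286621094), 24.047853469848633)
ret 0.06 73 [0.6172 0.2444 0.0633] ((598.1781005859375, 224.58572387695312), (212.97735595703125, 62.601966857910156), 25.35287094116211)
ret 0.07 74 [0.6483 0.2592 0.076 ] ((586.512939453125, 249.54098510742188), (208.06472778320312, 57.55626678466797), 11.24374771118164)
```

Run:
```python
from meas import *
for n in('scene','side'):
    s=dict(np.load(f'pics/{n}0.npz'));P=cloud(s);I=inb(P)&(P[...,0]<.61);C=s['color'].astype(int)
    # seat-top outer arc: largest radius points at z .041-.047
    c0=np.array([.5385,.137])
    k=I&(abs(P[...,2]-.0435)<.003);q=P[k];d=np.hypot(*(q[:,:2]-c0).T);q=q[d<.045]
    # outer edge per angle bin
    a=np.degrees(np.arctan2(*(q[:,:2]-c0).T[::-1]));e=[]
    for b in range(-180,180,10):
        g=(a>=b)&(a<b+10)
        if g.sum()>3:
            d=np.hypot(*(q[g,:2]-c0).T);i=np.argsort(d)[-1];e.append((b,(d[i]*1000).round(1)))
    print(n,'seat r by angle',e)
    bar=big(I&(abs(P[...,2]-.056)<.0025)&(P[...,1]>.19));q=P[bar];print('bar',bar.sum(),q.mean(0).round(4),cv2.minAreaRect((q[:,:2]*1000).astype(np.float32)))
    for z0,z1 in((.060,.065),(.065,.072),(.072,.082)):
        g=I&(P[...,2]>z0)&(P[...,2]<z1)&(P[...,1]>.18);
        if g.any(): print(z0,g.sum(),np.median(P[g],0).round(4),P[g].min(0).round(3),P[g].max(0).round(3), [x.mean().round(1) for x in np.nonzero(g)])
    # flange top
    k=I&(abs(P[...,2]-.056)<.0025)&(P[...,1]<.175);q=P[k];print('flange',k.sum(),q.mean(0).round(4),q.min(0).round(4),q.max(0).round(4))
    # bench valve
    k=(abs(P[...,0]-.6)<.15)&(P[...,1]<.07)&(P[...,1]>-.12)&(P[...,2]>.03)&(P[...,2]<.15);q=P[k];print('bench',q.mean(0).round(3),q.min(0).round(3),q.max(0).round(3))
s=dict(np.load('pics/scene0.npz'))
print('pin',plane(s,301.2,272.5,.0785).round(4),'screw',plane(s,282,271.5,.0625).round(4))
```

```text
scene seat r by angle [(-180, np.float64(37.7)), (-170, np.float64(35.8)), (-160, np.float64(36.9)), (-150, np.float64(36.3)), (-20, np.float64(36.0)), (-10, np.float64(37.3)), (0, np.float64(37.6)), (10, np.float64(37.7)), (20, np.float64(37.3)), (30, np.float64(37.3)), (40, np.float64(36.0)), (50, np.float64(35.7)), (60, np.float64(36.7)), (70, np.float64(36.5)), (80, np.float64(37.4)), (90, np.float64(37.5)), (100, np.float64(37.7)), (110, np.float64(37.6)), (120, np.float64(38.6)), (130, np.float64(38.3)), (140, np.float64(38.2)), (150, np.float64(36.9)), (160, np.float64(37.0)), (170, np.float64(37.4))]
bar 237 [0.5038 0.2131 0.056 ] ((507.27239990234375, 212.57757568359375), (79.7170181274414, 21.839771270751953), 21.190401077270508)
0.06 52 [0.532  0.2193 0.0619] [0.469 0.201 0.06 ] [0.541 0.229 0.064] [np.float64(273.5), np.float64(284.3)]
0.065 8 [0.4934 0.2108 0.0675] [0.492 0.208 0.066] [0.497 0.213 0.072] [np.float64(276.2), np.float64(300.9)]
0.072 19 [0.4952 0.2089 0.0764] [0.492 0.204 0.072] [0.5   0.214 0.081] [np.float64(272.9), np.float64(300.4)]
flange 229 [0.5313 
[... 510 characters left out ...]
)), (170, np.float64(35.2))]
bar 106 [0.504  0.2063 0.0555] ((505.8706970214844, 208.4546356201172), (79.7271728515625, 22.444387435913086), 14.877591133117676)
0.06 24 [0.5285 0.2123 0.0613] [0.491 0.199 0.06 ] [0.54  0.222 0.064] [np.float64(241.0), np.float64(313.3)]
0.065 13 [0.4927 0.2042 0.0688] [0.49  0.2   0.065] [0.498 0.21  0.071] [np.float64(240.8), np.float64(303.4)]
0.072 11 [0.4942 0.2037 0.0761] [0.49  0.201 0.073] [0.497 0.208 0.078] [np.float64(237.9), np.float64(303.6)]
flange 174 [0.536  0.1067 0.0554] [0.5098 0.0848 0.0536] [0.5679 0.1377 0.0585]
bench [ 0.594 -0.028  0.055] [ 0.49  -0.068  0.03 ] [0.75  0.07  0.082]
pin [0.4934 0.2091 0.0785] screw [0.534  0.2184 0.0625]
```

```bash
python3 -m crank '[[0.574,[0.0335,-0.0296,-0.006],[0,0,0]],[0.574,[0.0335,-0.0296,-0.006],[0,0,0]],[0.574,[0.0335,-0.0296,-0.006],[0,0,0]],[0.574,[0.0335,-0.0296,-0.006],[0,0,0]],[0.574,[0.0335,-0.0296,-0.006],[0,0,0]],[0.574,[0.0335,-0.0296,0],[0,0,0]],[0.574,[0.0335,-0.0296,0],[0,0,0]],[0.574,[0.0335,-0.0296,0],[0,0,0]]]'
python3 -m crank '[[0.574,[0.0335,-0.0296,0],[0,0,0]],[0.574,[0.0335,-0.0296,0],[0,0,0]],[0.574,[0.0335,-0.0296,0],[0,0,0]],[0.574,[0.0335,-0.0296,0],[0,0,0]],[0.574,[0.0335,-0.0296,0],[0,0,0]],[0.574,[0.0335,-0.0296,0],[0,0,0]],[0.574,[0.0335,-0.0296,0],[0,0,0]],[0.574,[0.0335,-0.0296,0],[0,0,0]]]'
python3 -m crank '[[0.574,[0,0,0],[0,0,-8.3]],[0.574,[0,0,0],[0,0,-8.3]],[0.574,[0,0,0],[0,0,-8.3]],[0.574,[0,0,0],[0,0,-8.3]],[0.574,[0,0,0],[0,0,-8.3]],[0.574,[0,0,0],[0,0,-8.3]],[0.574,[0,0,0],[0,0,-8.3]],[0.574,[0,0,0],[0,0,-8.3]]]'
python3 -m crank '[[0.574,[0,0,0],[0,0,-8.2]],[0.574,[0,0,0],[0,0,0]]]'
```

```text
time: 0.95
tool_pos: [0.3418, -0.2294, 0.1961]
ee_rot: [3.141, -0.0, 0.267]
wrist_force: [1.3, -0.2, 0.1]
width: 0.0401
finger_force: 0.0
time: 1.75
tool_pos: [0.5376, 0.0699, 0.1958]
ee_rot: [3.141, 0.001, 0.268]
wrist_force: [0.3, -0.8, -0.2]
width: 0.0401
finger_force: 0.0
time: 2.55
tool_pos: [0.5368, 0.0681, 0.1956]
ee_rot: [-3.141, 0.0, 1.433]
wrist_force: [0.6, -0.4, 0.1]
width: 0.0399
finger_force: 0.0
time: 2.75
tool_pos: [0.5369, 0.0681, 0.1957]
ee_rot: [-3.141, 0.0, 1.57]
wrist_force: [0.1, -0.9, 0.2]
width: 0.04
finger_force: 0.0
```

```bash
python3 -m crank '[[0.574,[-0.004,0.001,0.03],[0,0,0]],[0.574,[0,0,0.04],[0,0,0]],[0.574,[0,0,0.035],[0,0,0]],[0.574,[0,0,0.025],[0,0,0]],[0.574,[0,0,0.01],[0,0,0]],[0.574,[0,0,0.005],[0,0,0]],[0.574,[0,0,0.003],[0,0,0]],[0.574,[0,0,0],[0,0,0]]]'
python3 - <<'E'
from h import *
s=snap('scene');t=snap('side');w=snap('wrist')
a=cv2.resize(s['color'][180:310,245:395],None,fx=3,fy=3,interpolation=cv2.INTER_CUBIC)[:390,:400]
b=cv2.resize(t['color'][215:315,290:390],None,fx=3.9,fy=3.9,interpolation=cv2.INTER_CUBIC)
cv2.imwrite('pics/d1.png',np.hstack([a,b])[:,:,::-1]);cv2.imwrite('pics/w1.png',w['color'][:,:,::-1])
E
```

```text
time: 3.55
tool_pos: [0.5391, 0.0641, 0.0494]
ee_rot: [3.139, 0.0, 1.569]
wrist_force: [0.1, 0.7, 0.4]
width: 0.04
finger_force: 0.0
```

View pics/d1.png

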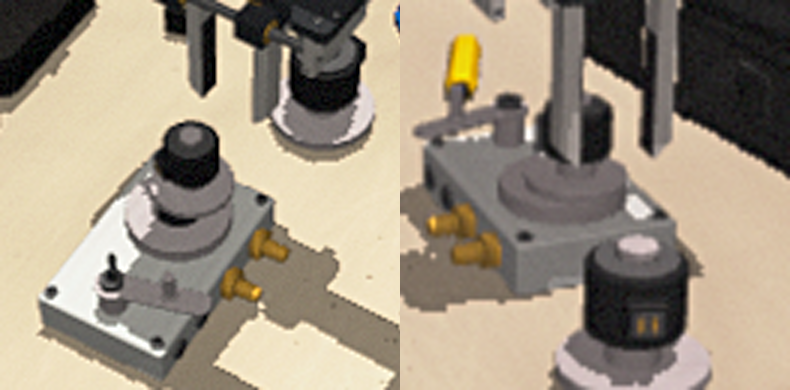

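View pics/w1.png

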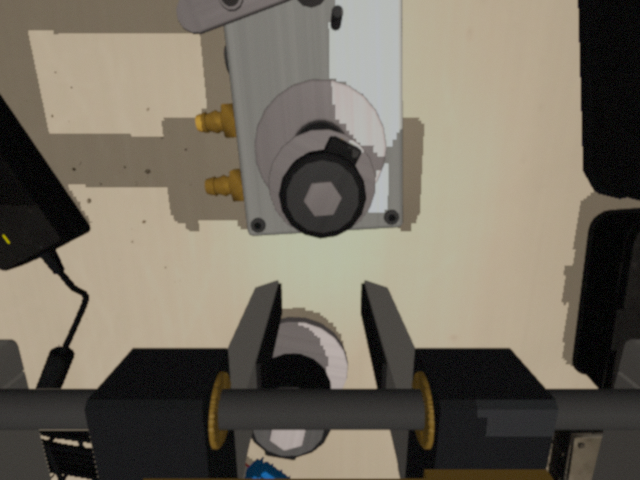

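Run:
```python
from h import *
s=dict(np.load('pics/scene0.npz'));t=dict(np.load('pics/side0.npz'))
for c,o,k in((s,(245,180),3),(t,(290,215),3.9)):
    for dx in(-.026,.026):
        X=c['R']@np.array([.539+dx,.064,.049])+c['t'];u=X[0]/X[2]*c['fx']+c['cx'],X[1]/X[2]*c['fy']+c['cy']
        print(np.round(u,1),np.round((np.array(u)-o)*k,0))
print(plane(s,352,222,.01), plane(t,349,308,.01))
print(robot.get_obs()['tool_pos'],robot.get_obs()['joint_positions'])
```

```text
[332.7 231.1] [263. 153.]
[312.6 221.3] [203. 124.]
[331.5 272.2] [162. 223.]
[354.  269.2] [250. 211.]
[ 0.50895847 -0.01235024  0.01      ] [ 0.51871477 -0.02724237  0.01      ]
[0.53911962 0.06413078 0.0495716 ] [ 1.40298795e-02  1.21610190e-01  1.56706083e+00 -1.00930774e-04
  1.45033529e+00  1.53055125e-02]
```

Run:
```python
from h import *
s=dict(np.load('pics/scene0.npz'));t=dict(np.load('pics/side0.npz'))
M=[c['fx']*0+np.array([[c['fx'],0,c['cx']],[0,c['fy'],c['cy']],[0,0,1]])@np.c_[c['R'],c['t']] for c in(s,t)]
for a,b in(((312.7,211.7),(355.4,254.7)),((333.3,220),(332.3,257.3))):
    X=cv2.triangulatePoints(M[0],M[1],np.array(a,float),np.array(b,float))[:,0];print((X[:3]/X[3]).round(4))
o=robot.get_obs();print(o['time'],o['tool_pos'],o['wrist_force'])
s=snap('scene');P=cloud(s)
k=(P[...,2]>.04)&(P[...,2]<.14)&(abs(P[...,0]-.54)<.05)&(P[...,1]>.03)&(P[...,1]<.085)
q=P[k];print(len(q),q.min(0).round(3),q.max(0).round(3));print(q[np.argsort(q[:,2])[:15]].round(3))
print((-s['t']@s['R']).round(3), s['R'][2].round(3))
```

```text
[0.5653 0.0645 0.0821]
[0.5131 0.0631 0.0842]
3.7 [0.53911962 0.06413078 0.0495716 ] [-0.45506006  0.11498401  0.29710787]
304 [0.505 0.055 0.087] [0.572 0.076 0.14 ]
[[0.561 0.06  0.087]
 [0.56  0.065 0.088]
 [0.56  0.058 0.089]
 [0.561 0.056 0.09 ]
 [0.561 0.067 0.09 ]
 [0.559 0.07  0.09 ]
 [0.517 0.073 0.09 ]
 [0.559 0.074 0.091]
 [0.561 0.075 0.091]
 [0.562 0.073 0.092]
 [0.559 0.062 0.092]
 [0.56  0.073 0.092]
 [0.563 0.075 0.093]
 [0.514 0.074 0.093]
 [0.565 0.073 0.093]]
[0.131 0.682 0.879] [ 0.348 -0.528 -0.774]
```

Run:
```python
from h import *
w=snap('wrist');P=cloud(w);print((-w['t']@w['R']).round(3))
for n,(u,v) in dict(block=(365,60),blockR=(395,180),top=(322,198),tipL=(272,290),tipR=(372,290),bench=(450,300),seat=(290,110)).items(): print(n,P[v-2:v+3,u-2:u+3].reshape(-1,3).mean(0).round(4))
print(P[280:310:4,255:285:5,2].round(3))
o=robot.get_obs();print(o['tool_pos'],o['width'],o['joint_positions'].round(4) if hasattr(o['joint_positions'],'round') else o['joint_positions'])
```

```text
[0.538 0.144 0.269]
block [0.5636 0.184  0.0328]
blockR [0.5841 0.1166 0.0328]
top [0.539  0.1173 0.1049]
tipL [0.5156 0.0736 0.1027]
tipR [0.5624 0.0737 0.1031]
bench [6.371e-01 2.190e-02 5.000e-04]
seat [0.5215 0.1566 0.0448]
[[ 0.001  0.     0.001  0.     0.09   0.001]
 [-0.001  0.002  0.095  0.096  0.094  0.092]
 [ 0.1    0.1    0.1    0.101  0.1    0.093]
 [ 0.107  0.106  0.106  0.106  0.102  0.093]
 [ 0.11   0.109  0.11   0.11   0.107  0.095]
 [ 0.113  0.114  0.113  0.113  0.11   0.094]
 [ 0.118  0.118  0.118  0.118  0.114  0.096]
 [ 0.122  0.122  0.122  0.119  0.117  0.096]]
[0.53879648 0.06411421 0.04918722] 0.040046498976645944 [ 1.4000e-02  1.2180e-01  1.5677e+00 -1.0000e-04  1.4503e+00  1.5200e-02]
```

The wrist, scene and side views agree with each other. The valve is about 20 mm off along −y, and the fingers are lined up either side of it at x≈0.515 and 0.563. All three also put the visible fingertips near z≈0.085, although the TCP reads 0.049. A slow approach low on the flange will show whether the contact geometry follows the picture or the TCP.

```bash
python3 -m crank '[[0.574,[0.004,0,0.002],[0,0,0]],[0.574,[0.004,0,0],[0,0,0]],[0.574,[0.003,0,0],[0,0,0]],[0.574,[0.002,0,0],[0,0,0]],[0.574,[0.002,0,0],[0,0,0]],[0.574,[0.002,0,0],[0,0,0]],[0.574,[0.002,0,0],[0,0,0]],[0.574,[0.002,0,0],[0,0,0]]]'
python3 -m crank '[[0.574,[0.002,0,0],[0,0,0]],[0.574,[0.002,0,0],[0,0,0]],[0.574,[0.002,0,0],[0,0,0]],[0.574,[0,0,0],[0,0,0]]]'
cat > look.py <<'E'
from meas import *
import sys
def look(save=None):
    w=snap('wrist');P=cloud(w);C=w['color'].astype(int)
    k=(abs(P[...,0]-.54)<.06)&(abs(P[...,1]-.13)<.06)&(P[...,2]>.093)&(P[...,2]<.115)&(P[...,1]>.1)
    k=big(k);q=P[k];print('top pts',k.sum(),'z med',np.median(q[:,2]).round(4),'rect',cv2.minEnclosingCircle((q[:,:2]*1000).astype(np.float32)))
    A=np.c_[q[:,:2],np.ones(len(q))];print('plane slope',np.linalg.lstsq(A,q[:,2],rcond=None)[0][:2].round(3))
    hx=k&(C.min(-1)>110);print('hex',hx.sum(),P[hx].mean(0).round(4) if hx.any() else None)
    o=robot.get_obs();print(o['time'],np.round(o['tool_pos'],4),np.round(o['wrist_force'],1))
    if save: cv2.imwrite('pics/'+save,w['color'][:,:,::-1])
if __name__=='__main__': look(*sys.argv[1:])
E
python3 look.py w2.png
```

```text
time: 4.6
tool_pos: [0.5381, 0.0852, 0.0462]
ee_rot: [3.142, 0.0, 1.57]
wrist_force: [-0.2, 0.3, 0.5]
width: 0.0398
finger_force: 0.0
time: 5.0
tool_pos: [0.5381, 0.0914, 0.0461]
ee_rot: [-3.142, 0.0, 1.57]
wrist_force: [0.3, 0.5, -0.9]
width: 0.0401
finger_force: 0.0
top pts 5357 z med 0.0996 rect ((539.0952758789062, 117.35543060302734), 20.029436111450195)
plane slope [-0.    -0.056]
hex 10 [0.5213 0.1099 0.0968]
5.05 [0.5381 0.0912 0.0462] [-0.4  0.6  0.1]
```

```bash
python3 -m crank '[[0.574,[-0.009,0,0],[0,0,0]],[0.574,[-0.01,0,0],[0,0,0]],[0.574,[-0.01,0,0],[0,0,0]],[0.574,[0,0,0],[0,0,0]]]'
python3 - <<'E'
from h import *
o=robot.get_obs();t=np.array(o['tool_pos']);print(t)
for n in('scene','side','wrist'):
    s=snap(n,n+'3.png');P=cloud(s)
    k=(abs(P[...,0]-t[0])<.1)&(abs(P[...,1]-t[1])<.05)&(P[...,2]>.05)&(P[...,2]<.3)
    # fingers: gap region
    f=k&(abs(abs(P[...,0]-t[0])-.026)<.012)&(abs(P[...,1]-t[1])<.02)
    q=P[f];print(n,len(q),'fin low',np.sort(q[:,2])[:8].round(4) if len(q) else 0)
    for z in np.arange(.06,.26,.01):
        g=k&(P[...,2]>=z)&(P[...,2]<z+.01)
        if g.sum()>3: q=P[g];print(z.round(3),g.sum(),(q.min(0)-t)[:2].round(3),(q.max(0)-t)[:2].round(3))
E
```

```text
time: 5.45
tool_pos: [0.5381, 0.0603, 0.0462]
ee_rot: [3.142, 0.001, 1.568]
wrist_force: [-1.0, 0.4, -0.1]
width: 0.0399
finger_force: 0.0
[0.53814477 0.06033423 0.04618478]
scene 820 fin low [0.0825 0.0857 0.0859 0.0863 0.0872 0.0873 0.0876 0.0877]
0.08 13 [-0.022 -0.006] [0.027 0.011]
0.09 89 [-0.032 -0.006] [0.033 0.05 ]
0.1 58 [-0.032 -0.006] [0.031 0.05 ]
0.11 69 [-0.033 -0.009] [0.032 0.011]
0.12 61 [-0.033 -0.007] [0.03  0.012]
0.13 73 [-0.033 -0.009] [0.034 0.012]
0.14 66 [-0.033 -0.008] [0.033 0.013]
0.15 69 [-0.034 -0.007] [0.032 0.012]
0.16 30 [-0.033 -0.009] [0.031 0.01 ]
0.17 13 [ 0.02  -0.009] [0.03  0.011]
0.18 139 [-0.081 -0.03 ] [0.079 0.035]
0.19 350 [-0.082 -0.032] [0.081 0.036]
0.2 357 [-0.087 -0.032] [0.088 0.037]
0.21 241 [-0.089 -0.027] [0.088 0.036]
0.22 1209 [-0.089 -0.034] [0.09  0.036]
0.23 163 [-0.042 -0.019] [0.017 0.025]
0.24 147 [-0.041 -0.019] [0.018 0.026]
0.25 61 [-0.042 -0.018] [0.014 0.026]
side 982 fin low [0.0831 0.085  0.0856 0.0857 0.0862 0.0862 0.0864 0.0864]
0.06 16 [-0.016  0.036] [0.016 0.049]
0.07 32 [-0.02   0.031] [0.015 0.05 ]
0.08 52 [
[... 613 characters left out ...]
[-0.042 -0.024] [0.015 0.02 ]
0.25 128 [-0.042 -0.024] [0.016 0.021]
wrist 13033 fin low [0.0855 0.0859 0.0861 0.0863 0.0863 0.0863 0.0864 0.0864]
0.08 111 [-0.027 -0.007] [0.025 0.011]
0.09 1666 [-0.033 -0.007] [0.031 0.05 ]
0.1 1016 [-0.033 -0.007] [0.032 0.05 ]
0.11 789 [-0.033 -0.007] [0.032 0.011]
0.12 937 [-0.033 -0.007] [0.032 0.011]
0.13 1131 [-0.033 -0.008] [0.032 0.012]
0.14 1401 [-0.033 -0.007] [0.032 0.012]
0.15 1589 [-0.032 -0.004] [0.031 0.012]
0.16 998 [-0.029 -0.009] [0.028 0.012]
0.17 474 [-0.026 -0.01 ] [0.026 0.012]
0.18 5766 [-0.076 -0.01 ] [0.074 0.036]
0.19 16179 [-0.074 -0.002] [0.074 0.036]
0.2 35641 [-0.066  0.01 ] [0.065 0.036]
0.21 284 [-0.033  0.02 ] [0.042 0.022]
```

View pics/side3.png

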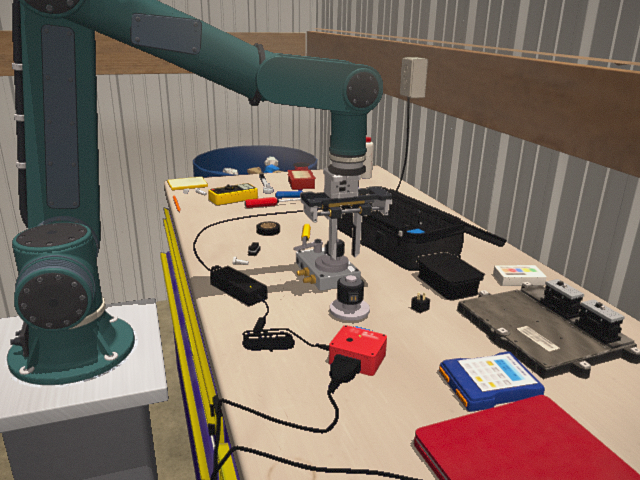

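The side view shows the open gripper standing behind the valve at about (345,250). Its tips are clearly above flange height, and nothing has been disturbed. The fingers really end about 38 mm above the reported TCP; body underside minus tip is still 97 mm, which matches. I'll descend by that offset and measure again.

```bash
python3 -m crank '[[0.574,[0,0,0.008],[0,0,0]],[0.574,[0,0,0.008],[0,0,0]],[0.574,[0,0,0.008],[0,0,0]],[0.574,[0,0,0.006],[0,0,0]],[0.574,[0,0,0.004],[0,0,0]],[0.574,[0,0,0.002],[0,0,0]],[0.574,[0,0,0],[0,0,0]]]'
cat > tip.py <<'E'
from h import *
t=np.array(robot.get_obs()['tool_pos']);print(t.round(4),np.round(robot.get_obs()['wrist_force'],1))
for n in('scene','side','wrist'):
    s=snap(n);P=cloud(s)
    f=(abs(abs(P[...,0]-t[0])-.026)<.012)&(abs(P[...,1]-t[1])<.013)&(P[...,2]>t[2]+.025)&(P[...,2]<.12)&(P[...,2]>.037)
    q=P[f];z=q[:,2];m=(z<.08);print(n,len(z),np.sort(z)[[0,2,4,8,16,30]].round(4),'y',np.percentile(q[m,1],[2,98]).round(4),'x',np.percentile(q[m,0],[2,98]).round(4))
E
python3 tip.py
```

```text
time: 6.3
tool_pos: [0.538, 0.0621, 0.0099]
ee_rot: [-3.141, 0.0, 1.57]
wrist_force: [0.1, 0.1, -0.8]
width: 0.0401
finger_force: 0.0
[0.538  0.0621 0.0099] [ 0.1  0.1 -0.8]
scene 376 [0.05   0.0515 0.0523 0.0545 0.0575 0.0613] y [0.0539 0.0731] x [0.5053 0.5687]
side 449 [0.0482 0.0494 0.0501 0.0523 0.0547 0.0576] y [0.0494 0.0671] x [0.505  0.5687]
wrist 6417 [0.0492 0.0504 0.0507 0.0509 0.0512 0.0517] y [0.0551 0.072 ] x [0.5068 0.5689]
```

```bash
python3 -m crank '[[0.574,[0.003,0,0.0015],[0,0,0]],[0.574,[0.003,0,0],[0,0,0]],[0.574,[0.003,0,0],[0,0,0]],[0.574,[0.003,0,0],[0,0,0]],[0.574,[0.003,0,0],[0,0,0]],[0.574,[0.003,0,0],[0,0,0]],[0.574,[0.002,0,0],[0,0,0]],[0.574,[0,0,0],[0,0,0]]]'
python3 look.py
python3 -m crank '[[0.574,[0.002,0,0],[0,0,0]],[0.574,[0.002,0,0],[0,0,0]],[0.574,[0.002,0,0],[0,0,0]],[0.574,[0.002,0,0],[0,0,0]],[0.574,[0.002,0,0],[0,0,0]],[0.574,[0,0,0],[0,0,0]]]'
python3 look.py w4.png
```

```text
time: 7.25
tool_pos: [0.5381, 0.0824, 0.0086]
ee_rot: [-3.142, 0.0, 1.57]
wrist_force: [0.0, -0.6, -0.3]
width: 0.04
finger_force: 0.0
top pts 8680 z med 0.0996 rect ((538.9589233398438, 117.61042785644531), 20.274030685424805)
plane slope [ 0.001 -0.057]
hex 40 [0.537  0.1216 0.1043]
7.3 [0.5381 0.0823 0.0086] [ 0.2 -0.6 -0.1]
time: 7.9
tool_pos: [0.5382, 0.0922, 0.0088]
ee_rot: [3.141, 0.0, 1.57]
wrist_force: [0.7, -1.5, 0.7]
width: 0.0402
finger_force: 0.7
top pts 8659 z med 0.0995 rect ((537.9119873046875, 123.1255111694336), 20.159133911132812)
plane slope [-0.001 -0.055]
hex 16 [0.5361 0.1287 0.1048]
7.95 [0.5382 0.0922 0.0087] [ 0.7 -1.5 -0.1]
```

View pics/w4.png

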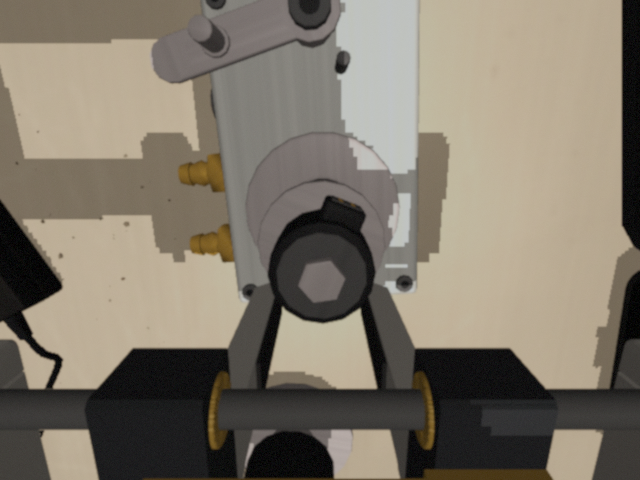

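The valve follows the fingers: its coil is at (322,270), and the seat circle is centred near (323,207), so it has about 13 mm to go. I'll fit the seat from this camera.

Run:
```python
from meas import *
w=snap('wrist','w5.png');P=cloud(w)
k=inb(P)&(P[...,1]>.1)
m=big(k&(abs(P[...,2]-.0325)<.003));q=P[m];print(m.sum(),q.min(0).round(4),q.max(0).round(4),cv2.minAreaRect((q[:,:2]*1000).astype(np.float32)))
c0=np.array([.538,.137])
k=(abs(P[...,2]-.0445)<.0025)&(np.hypot(P[...,0]-c0[0],P[...,1]-c0[1])<.043)
q=P[k][:,:2];a=np.degrees(np.arctan2(*(q-c0).T[::-1]));E=[]
for b in range(-20,200,6):
    g=q[(a>=b)&(a<b+6)]
    if len(g)>10: d=np.hypot(*(g-c0).T);E.append(g[np.argsort(d)[-3]])
E=np.array(E);print('seat',len(E),circ(E,.038).round(4),cv2.fitEllipse((E*1000).astype(np.float32)))
for x in(.07,.076):
  g=k*0+((abs(P[...,2]-x)<.003)&(P[...,1]>.18)&(P[...,0]<.52));q=P[g>0];print('pin',x,q.mean(0).round(4),q.min(0).round(4),q.max(0).round(4))
g=(abs(P[...,2]-.063)<.002)&(P[...,1]>.19)&(P[...,0]>.52);q=P[g];print('screw',q.mean(0).round(4),q.min(0).round(4),q.max(0).round(4))
```

```text
29136 [0.4845 0.1    0.0295] [0.5898 0.2303 0.0355] ((536.4391479492188, 163.33981323242188), (100.05023956298828, 132.30491638183594), 3.4080634117126465)
seat 34 [0.5381 0.1349] ((538.2802734375, 136.25408935546875), (73.50199127197266, 74.72653198242188), 82.17935943603516)
pin 0.07 [0.4979 0.2056 0.07  ] [0.4922 0.2031 0.0671] [0.4999 0.2104 0.073 ]
pin 0.076 [0.4962 0.207  0.0775] [0.4909 0.2031 0.0731] [0.4999 0.2126 0.079 ]
screw [0.5332 0.2169 0.0632] [0.5249 0.2116 0.061 ] [0.5414 0.2212 0.065 ]
```

```bash
python3 -m crank '[[0.574,[0.002,0,0],[0,0,0]],[0.574,[0.002,0,0],[0,0,0]],[0.574,[0.002,0,0],[0,0,0]],[0.574,[0.001,0,0],[0,0,0]],[0.574,[0.001,0,0],[0,0,0]],[0.574,[0,0,0],[0,0,0]]]'
python3 look.py
python3 -m crank '[[0.574,[0.001,0,0],[0,0,0]],[0.574,[0.001,0,0],[0,0,0]],[0.574,[0,0,0],[0,0,0]]]'
python3 look.py w6.png
```

```text
time: 8.6
tool_pos: [0.5381, 0.1008, 0.0085]
ee_rot: [3.142, -0.001, 1.57]
wrist_force: [0.3, -0.2, 0.1]
width: 0.0397
finger_force: 0.5
top pts 8725 z med 0.098 rect ((538.53271484375, 136.23684692382812), 20.03691864013672)
plane slope [-0.011 -0.134]
hex 949 [0.5387 0.1387 0.1029]
8.65 [0.5381 0.1007 0.0085] [ 0.3 -1.1  0.3]
time: 8.95
tool_pos: [0.5378, 0.1024, 0.0083]
ee_rot: [-3.141, -0.0, 1.57]
wrist_force: [-0.1, -0.5, -0.7]
width: 0.0399
finger_force: 0.4
top pts 8665 z med 0.0978 rect ((537.9544067382812, 137.86929321289062), 19.893047332763672)
plane slope [-0.01  -0.125]
hex 843 [0.5381 0.1402 0.1027]
9.0 [0.5378 0.1023 0.0083] [ 0.4 -0.3 -0.6]
```

```bash
python3 -m crank '[[0.574,[0.001,0,0],[0,0,0]],[0.574,[0.001,0,0],[0,0,0]],[0.574,[0.001,0,0],[0,0,0]],[0.574,[0,0,0],[0,0,0]]]'
python3 look.py
python3 -m crank '[[0.574,[0.001,0,0],[0,0,0]],[0.574,[0.001,0,0],[0,0,0]],[0.574,[0,0,0],[0,0,0]]]'
python3 look.py w7.png
```

```text
time: 9.4
tool_pos: [0.5381, 0.1052, 0.0087]
ee_rot: [-3.142, 0.0, 1.57]
wrist_force: [-0.1, -0.4, -0.6]
width: 0.0397
finger_force: 0.3
top pts 6011 z med 0.095 rect ((537.6049194335938, 135.28955078125), 18.550334930419922)
plane slope [-0.004 -0.007]
hex 11 [0.5356 0.1411 0.0997]
9.45 [0.5381 0.1052 0.0087] [-0.1 -0.3  0.1]
time: 9.75
tool_pos: [0.5381, 0.107, 0.0087]
ee_rot: [-3.142, 0.0, 1.57]
wrist_force: [-0.7, -1.8, 1.0]
width: 0.0403
finger_force: 0.6
top pts 6022 z med 0.095 rect ((537.7987670898438, 136.92843627929688), 18.986753463745117)
plane slope [ 0.    -0.008]
hex 10 [0.5358 0.1425 0.0999]
9.8 [0.5381 0.107  0.0086] [ 0.4 -1.  -0.1]
```

```bash
python3 -m crank '[[0.574,[-0.003,0,0],[0,0,0]],[0.574,[-0.006,0,0],[0,0,0]],[0.574,[-0.008,0,0],[0,0,0]],[0.574,[-0.008,0,-0.015],[0,0,0]],[0.574,[0,0,-0.03],[0,0,0]],[0.574,[0,0,-0.03],[0,0,0]],[0.574,[0,0,0],[0,0,0]]]'
python3 - <<'E'
from meas import *
s=snap('scene');t=snap('side');w=snap('wrist','w8.png')
a=cv2.resize(s['color'][180:310,245:378],None,fx=3,fy=3,interpolation=cv2.INTER_CUBIC)
b=cv2.resize(t['color'][215:315,285:385],None,fx=3.9,fy=3.9,interpolation=cv2.INTER_CUBIC)
cv2.imwrite('pics/d2.png',np.hstack([a,b])[:,:,::-1])
P=cloud(w)
q=P[(np.hypot(P[...,0]-.538,P[...,1]-.136)<.035)&(P[...,2]>.085)&(P[...,2]<.11)]
print('coil',np.median(q,0).round(4),cv2.minEnclosingCircle((q[:,:2]*1000).astype(np.float32)))
A=np.c_[q[:,:2],np.ones(len(q))];g=abs(q[:,2]-np.median(q[:,2]))<.003;print(np.linalg.lstsq(A[g],q[g,2],rcond=None)[0][:2].round(3))
q=P[(np.hypot(P[...,0]-.538,P[...,1]-.136)<.033)&(P[...,2]>.04)&(P[...,2]<.06)];print('flange z',np.percentile(q[:,2],[5,50,95]).round(4))
E
```

```text
time: 10.5
tool_pos: [0.5422, 0.0816, 0.0904]
ee_rot: [3.13, -0.001, 1.569]
wrist_force: [0.4, -0.6, 1.4]
width: 0.0399
finger_force: 0.0
coil [0.5387 0.1394 0.0944] ((538.3208618164062, 140.27967834472656), 23.3839054107666)
[ 0.001 -0.003]
flange z [0.044  0.0512 0.0527]
```

View pics/d2.png

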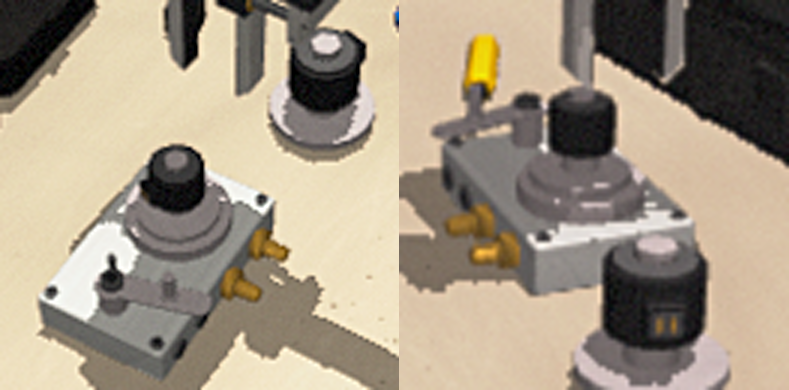

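The valve is now seated concentrically and level: scene crop (175,190), with the seat ring even all round. The coil is 5 mm lower and its slope is 0. Next, go over the pin and straddle it, tool y tangential.

```bash
python3 -m crank '[[0.574,[0,0,-0.012],[0,0,0]],[0.7,[0.025,-0.0085,0],[0,0,0]],[0.83,[0.025,-0.0085,0],[0,0,0]],[0.83,[0.025,-0.0085,0],[0,0,0]],[0.83,[0.025,-0.0085,0],[0,0,0]],[0.83,[0.0255,-0.0085,0],[0,0,0]],[0.83,[0,0,0],[0,0,8]],[0.83,[0,0,0],[0,0,8]]]'
python3 -m crank '[[0.83,[0,0,0],[0,0,8.1]],[0.83,[0,0,0],[0,0,8.1]],[0.83,[0,0,0],[0,0,8.1]],[0.83,[0,0,0],[0,0,8.1]],[0.83,[0,0,0],[0,0,8.1]],[0.83,[0,0,0],[0,0,8]],[0.83,[0,0,0],[0,0,8]],[0.83,[0,0,0],[0,0,0]]]'
cat > pin.py <<'E'
from meas import *
t=np.array(robot.get_obs()['tool_pos']);print(t.round(4),robot.get_obs()['ee_rot'][2],robot.get_obs()['width'])
for n in('scene','side','wrist'):
    s=snap(n,'p_'+n+'.png');P=cloud(s)
    tip=(np.hypot(P[...,0]-t[0],P[...,1]-t[1])<.03)&(P[...,2]>.1)&(P[...,2]<.16)
    if tip.sum()>4: q=P[tip];j=q[:,2]<np.sort(q[:,2])[2]+.02;print(n,'tip z',np.sort(q[:,2])[[0,2,4]].round(4),'mid',((q[j].min(0)+q[j].max(0))/2).round(4),(q[j].max(0)-q[j].min(0)).round(3))
    k=(np.hypot(P[...,0]-.4955,P[...,1]-.2075)<.02)&(P[...,2]>.064)&(P[...,2]<.083)
    if k.sum()>4: q=P[k];print(n,'pin',k.sum(),q.min(0).round(4),q.max(0).round(4),((q.min(0)+q.max(0))/2).round(4))
E
python3 pin.py
```

```text
time: 11.45
tool_pos: [0.4947, 0.2084, 0.095]
ee_rot: [-3.14, 0.001, 1.287]
wrist_force: [0.4, 0.9, -0.8]
width: 0.016
finger_force: 0.0
time: 12.25
tool_pos: [0.4952, 0.2075, 0.0951]
ee_rot: [3.142, 0.002, 0.305]
wrist_force: [-0.6, 0.3, -0.0]
width: 0.016
finger_force: 0.0
[0.4952 0.2075 0.0951] 0.30482958861356324 0.016000748601915308
scene tip z [0.1333 0.1346 0.137 ] mid [0.489  0.2082 0.1435] [0.017 0.042 0.02 ]
scene pin 27 [0.4915 0.2053 0.0657] [0.4989 0.2137 0.0793] [0.4952 0.2095 0.0725]
side tip z [0.133  0.1349 0.1352] mid [0.4949 0.2037 0.1439] [0.03  0.042 0.022]
side pin 25 [0.4892 0.1987 0.0643] [0.4982 0.2099 0.078 ] [0.4937 0.2043 0.0712]
wrist tip z [0.1349 0.1354 0.1358] mid [0.4979 0.2104 0.1451] [0.025 0.038 0.02 ]
wrist pin 211 [0.4916 0.2038 0.0641] [0.5003 0.2124 0.0809] [0.4959 0.2081 0.0725]
```

```bash
python3 -m crank '[[0.83,[0,0,0.02],[0,0,0]],[0.83,[0,0,0.02],[0,0,0]],[0.83,[0,0,0.01],[0,0,0]],[0.83,[0,0,0.003],[0,0,0]],[0.83,[0,0,0.003],[0,0,0]],[0.83,[0,0,0.002],[0,0,0]],[0.83,[0,0,0],[0,0,0]]]'
python3 -m crank '[[0.83,[0,0,0.004],[0,0,0]],[0.83,[0,0,0.004],[0,0,0]],[0.83,[0,0,0.003],[0,0,0]],[0.83,[0,0,0],[0,0,0]]]'
```

```text
time: 13.1
tool_pos: [0.4962, 0.2078, 0.0382]
ee_rot: [3.141, -0.001, 0.305]
wrist_force: [-0.3, -0.5, -0.1]
width: 0.0156
finger_force: 0.0
time: 13.5
tool_pos: [0.4952, 0.2075, 0.0259]
ee_rot: [3.142, 0.001, 0.305]
wrist_force: [0.6, -0.0, 0.4]
width: 0.016
finger_force: 0.0
```

```bash
python3 -m crank '[[0.83,[0.0001,0.0027,0],[0,0,-4]],[0.83,[0.0001,0.0027,0],[0,0,-4]],[0.83,[0.0001,0.0027,0],[0,0,-4]],[0.83,[0.0001,0.0027,0],[0,0,-4]],[0.83,[0.0001,0.0027,0],[0,0,-4]],[0.83,[0.0001,0.0027,0],[0,0,-4]],[0.83,[0.0001,0.0027,0],[0,0,-4]],[0.83,[0.0001,0.0027,0],[0,0,-4]]]'
python3 -m crank '[[0.83,[0.0001,0.0027,0],[0,0,-4]],[0.83,[0.0001,0.0027,0],[0,0,-4]],[0.83,[0.0001,0.0027,0],[0,0,-4]],[0.83,[0.0001,0.0027,0],[0,0,-4]],[0.83,[0.0001,0.0027,0],[0,0,-4]],[0.83,[0.0001,0.0027,0],[0,0,-4]],[0.83,[0,0,0],[0,0,0]]]'
python3 - <<'E'
from meas import *
w=snap('wrist','w9.png')
cv2.imwrite('pics/w9.png',w['color'][:,:,::-1])
E
```

```text
time: 14.3
tool_pos: [0.5074, 0.1903, 0.0265]
ee_rot: [-3.141, -0.0, 0.866]
wrist_force: [-1.0, 0.7, -1.4]
width: 0.016
finger_force: 0.5
time: 15.0
tool_pos: [0.5217, 0.1822, 0.0265]
ee_rot: [-3.141, 0.0, 1.282]
wrist_force: [0.4, -0.1, -0.5]
width: 0.0161
finger_force: 0.0
```

View pics/w9.png

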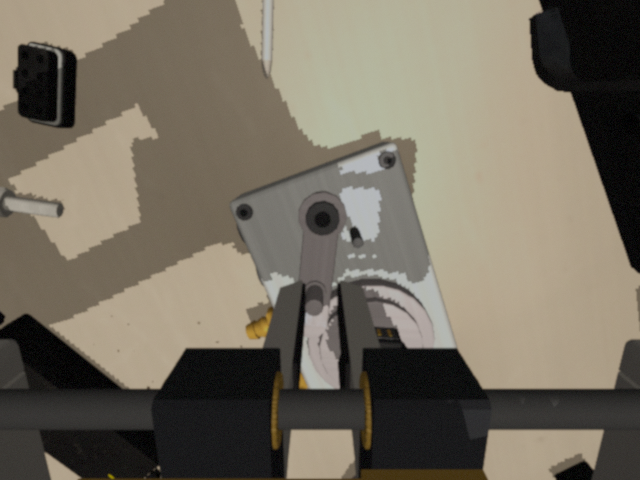

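The wrist view shows the bar running from the screw (322,217) to the pin (315,295). The pin sits between the fingers against the trailing one, and the valve is in place below. About 25° to go.

```bash
python3 -m crank '[[0.83,[0.0001,0.0027,0],[0,0,-4]],[0.83,[0.0001,0.0027,0],[0,0,-4]],[0.83,[0.0001,0.0027,0],[0,0,-4]],[0.83,[0.0001,0.0027,0],[0,0,-4]],[0.83,[0.0001,0.0027,0],[0,0,-4]],[0.83,[0,0.001,0],[0,0,0]],[0.83,[0,0.001,0],[0,0,0]],[0.83,[0,0,0],[0,0,0]]]'
python3 -m crank '[[0.83,[0,0.001,0],[0,0,0]],[0.83,[0,0.001,0],[0,0,0]],[0.83,[0,0,0],[0,0,0]]]'
```

```text
time: 15.85
tool_pos: [0.537, 0.1807, 0.0265]
ee_rot: [-3.141, 0.0, 1.629]
wrist_force: [-0.7, -1.7, -0.1]
width: 0.0159
finger_force: 0.3
time: 16.15
tool_pos: [0.5392, 0.1809, 0.0266]
ee_rot: [3.141, 0.0, 1.631]
wrist_force: [-0.9, -0.5, 0.9]
width: 0.016
finger_force: 0.3
```

```bash
python3 -m crank '[[0.83,[0,0.001,0],[0,0,0]],[0.83,[0,0,0],[0,0,0]]]'
python3 -m crank '[[0.83,[0,0.001,0],[0,0,0]],[0.83,[0,0,0],[0,0,0]]]'
python3 -m crank '[[0.83,[0,0.001,0],[0,0,0]],[0.83,[0,0,0],[0,0,0]]]'
```

```text
time: 16.35
tool_pos: [0.5396, 0.181, 0.0266]
ee_rot: [-3.141, 0.0, 1.631]
wrist_force: [-2.3, -0.1, 1.0]
width: 0.0159
finger_force: 1.1
time: 16.55
tool_pos: [0.5397, 0.181, 0.0265]
ee_rot: [-3.138, 0.0, 1.631]
wrist_force: [-5.2, -1.5, 2.0]
width: 0.0166
finger_force: 2.5
time: 16.75
tool_pos: [0.5397, 0.181, 0.0264]
ee_rot: [-3.136, 0.0, 1.631]
wrist_force: [-7.0, -1.2, 4.4]
width: 0.0161
finger_force: 3.5
```

The force is rising with no further movement, so the bar is at its stop. I'll relax, lift clear and check.

```bash
python3 -m crank '[[0.83,[0,-0.003,0],[0,0,0]],[0.83,[0,-0.003,0],[0,0,0]],[0.83,[0,0,-0.01],[0,0,0]],[0.83,[0,0,-0.02],[0,0,0]],[0.83,[0,0,-0.03],[0,0,0]],[0.83,[-0.03,0,-0.03],[0,0,0]],[0.83,[-0.04,0,-0.02],[0,0,0]],[0.83,[0,0,0],[0,0,0]]]'
python3 - <<'E'
from meas import *
w=snap('wrist','w10.png');P=cloud(w)
g=(abs(P[...,2]-.0565)<.002)&(abs(P[...,0]-.535)<.025)&(P[...,1]>.17)&(P[...,1]<.25);q=P[g]
vx=cv2.fitLine((q[:,:2]*1000).astype(np.float32),cv2.DIST_HUBER,0,.01,.01).ravel();print('bar',len(q),vx)
g=(abs(P[...,2]-.077)<.004)&(np.hypot(P[...,0]-.5355,P[...,1]-.18)<.012);print('pin',P[g].mean(0).round(4))
q=P[(np.hypot(P[...,0]-.538,P[...,1]-.136)<.024)&(P[...,2]>.085)&(P[...,2]<.11)];print('coil',np.median(q,0).round(4),cv2.minEnclosingCircle((q[:,:2]*1000).astype(np.float32)))
s=dict(w);t=snap('scene')
a=cv2.resize(t['color'][200:310,245:355],None,fx=4,fy=4,interpolation=cv2.INTER_CUBIC)
cv2.imwrite('pics/d3.png',np.hstack([a,w['color'][:440,150:500]])[:,:,::-1])
E
```

```text
time: 17.55
tool_pos: [0.5439, 0.1075, 0.1423]
ee_rot: [3.131, 0.002, 1.626]
wrist_force: [0.5, 0.5, 0.1]
width: 0.0161
finger_force: 0.0
bar 1551 [ 4.842278e-02 -9.988269e-01  5.346905e+02  1.992048e+02]
pin [0.5353 0.1805 0.079 ]
coil [0.5379 0.1392 0.0944] ((538.82763671875, 138.22621154785156), 21.675308227539062)
```

View pics/d3.png

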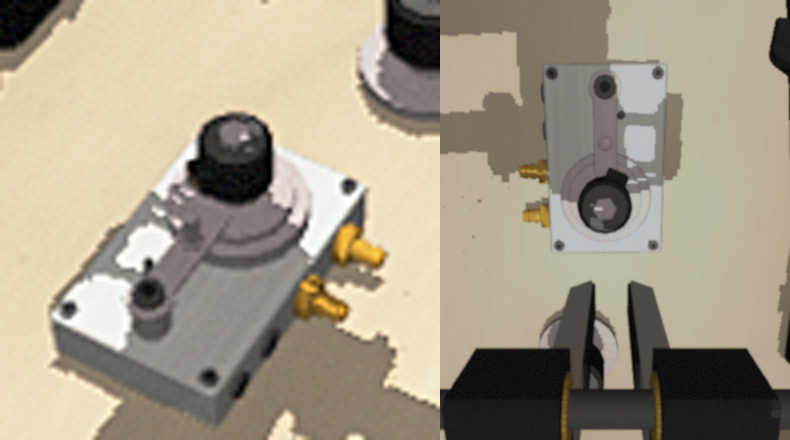

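The bar points to the block's −y at about 1.56 rad with its end over the flange. The valve is seated with its coil at (605,205), and the fingers are clear.

```bash
python3 -c "
from bench import robot
print(robot.close_job())"
```

```text
the job is handed in; nothing more can be done
None
```

I handed the job in at about 17.6 s of the 42 s: the valve is down in the bore and level, and the retainer is against its stop at about 1.56 rad with its end over the flange; no verdict came back.

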